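# Hold the bag clip open on the recipe card for the ticket

## Task

Take the wide bag clip off the rim of the steel tub and hold it squeezed wide open astride the middle of the recipe card's top edge, one jaw each side, well down over the edge and square to the card, with neither jaw touching it, so that I can slip the order ticket in. Finish while still holding it there gaping: do not put it down or let it close. Leave the small clip on the rim, do not shift the tub or the card, and do not disturb the pot, bowls, masher and spoon.

Things in the scene. Friction and masses are not known exactly. Their poses are not given: they have to be found in the camera images.
- clip_grip (a point): squeezing point of the wide clip, midway between its finger tails, 35 mm above the hinge pin. Tails: upright plates 28 mm wide, reaching 13 mm above this point (17 open); outer faces here 39 mm apart when clamped (each leaning out 0.26 rad), 20 mm apart and parallel when fully open. z up along the clip, y along the rim, x across: squeeze along x, 7 N at first to 12 N fully open.
- clip_jaws (a point): point midway between the wide clip's jaws at their lower edges, 83 mm below clip_grip, same axes. Jaw pads 70 mm wide along y, 12 mm tall; fully open their lower edges stand 27 mm apart (upper edges 21 mm). A card can enter to 42 mm above this point.
- clip_front (a joint): angle of the wide clip's lever on its +x side: 0 when clamped on a 3 mm wall, 0.26 rad at its stop, tails parallel, jaw wide open; sprung back to -0.034 (shut)
- clip_back (a joint): the same for the lever on its -x side
- clip: wide white plastic bag clip, jaws 70 mm wide, 97 mm tall, 60 g, clamped upright (tails up, jaws down) on the tub's long wall that is farther from the robot, beside a smaller clip. Origin on its hinge pin, axes as clip_grip.
- card_top (a point): middle of the top edge of the recipe card: a white rigid board 148 mm wide, 105 mm tall and 3 mm thick, upright in a steel stand; edge 117 mm above the trolley top. Axes: z up, y along the top edge, x square to the card's faces (the card is the same from both sides).
- card: recipe card with its stand (one loose piece, 0.9 kg; stand base 58 x 160 mm, 24 mm tall), origin at the centre of the stand's underside, axes as card_top
- tub: open steel tub, 110 (x) x 240 (y) x 100 mm tall, walls 3 mm, loose, 0.9 kg; origin at the centre of its underside. Both clips sit on its +x wall, each about 60 mm from the middle of that wall, either way round; rims 100 mm above the trolley top
- small_clip: small white spring clip (jaws 26 mm wide, 60 mm tall) on the same rim, to be left there; origin on its hinge pin, axes as the wide clip's
- pot: aluminium pot, radius 100 mm, 110 mm tall, two loop handles, bystander; origin under its centre
- bowls: two nested white plastic bowls, radius 90 mm, 74 mm tall, bystander; origin under the centre
- masher: wooden potato masher lying down, 280 mm long, 72 mm thick, bystander; origin under its middle, y along it
- spoon: steel serving spoon lying down, 280 mm long, bystander; origin under it, y along it
Not all that is in view belongs to the job. What is meant by the clip is not yellow, and is the smaller of those in its own colour.

How it is judged (in metres and radians):
On the way:
1. the wide clip, squeezed open, is lifted clear of the tub's rim (value of joint each of clip_front, clip_back above 0.15 rad and height (world z) of clip_jaws above 0.11 m and contact force between clip and tub below 0.1 N), for 0.2 s.
At the end, for the whole second after the job is handed in: clip held in the fingers, at rest, both levers past 0.19 rad; jaws at least 10 mm below the card's top edge and above the stand, card within 9 mm of the middle between them and not touched; clip within 25 mm of mid-edge, square to it within 0.2 rad, upright within 0.25 rad (value of joint each of clip_front, clip_back above 0.19 rad and z of clip_jaws in the frame of card_top below -0.01 m and x of clip_jaws in the frame of card_top between -0.009 and 0.009 m and y of clip_jaws in the frame of card_top between -0.025 and 0.025 m and angle between the y axis of clip_jaws and the y axis of card_top, either way round below 0.2 rad and angle between clip_jaws's own z axis and vertical below 0.25 rad and contact force between clip and card below 0.2 N and contact force between clip and tub below 0.1 N and contact force between the fingers and clip above 2 N and height (world z) of clip_jaws above 0.07 m and linear speed of clip below 0.03 m/s); the arm keeps its last pose, push and grip.
It fails at once if the card or the tub shifted by more than 20 mm or tipped (distance of any of card, tub from where it was at the start of the episode above 0.02 m or angle between any of card, tub's own z axis and vertical above 0.2 rad).
It fails at once if the small clip taken off or pushed along the rim by more than 20 mm (distance of small_clip from where it was at the start of the episode above 0.02 m).
It fails at once if pot, bowls, masher or spoon moved by more than 30 mm (distance of any of pot, bowls, masher, spoon from where it was at the start of the episode above 0.03 m).
It also fails if it takes over 38 s, if anything falls off the work surface, if the arm or the gripper's body presses on something with over 40 N, if the wrist force passes 120 N, or if a joint passes its speed limit or range.

## Robot

A 7-joint arm with a two-finger parallel gripper is mounted at the origin on the work surface. World frame = base frame: x ahead of the robot, y to its left, z up, the work surface at z = 0. Lengths are in mm, angles in rad, forces in N, time in s.
With the tool pointing down it reaches from about 400 to 875 mm from the base axis. Payload 4.4 kg.
Tool frame: the origin (TCP) lies at the very end of the fingers, on their centre line; the grasp point (between the pads) lies 19 mm behind it; z points along the fingers, x is the direction in which the jaws open and shut, and the axes are right-handed (so a half turn about z gives the same grasp; the last joint's range is limited). The gripper opens to 85 mm and grips with 20 to 120 N. Pads are 22 mm wide; open, the fingers measure 114 mm over their backs; the gripper's body (76 mm by 85 mm) begins 54 mm behind the grasp point. The pads swing forward as they close: fully open they stand 13 mm farther back than shut.
Start: joints at [1.095, 0.628, 0.038, 1.517, -0.027, 0.996, -0.02], TCP at [259.005, -596.183, 231.313] pointing down, gripper open.
Joint ranges: [-3.06, 3.06], [-0.37, 2.12], [-1.25, 1.32], [0.18, 2.47], [-1.1, 4.24], [0.23, 1.98], [-2.94, 2.94]. Speed limits (rad/s): [2.57, 2.57, 3.14, 3.14, 3.14, 3.14, 3.14].

## Interface

Orientations are given as [roll, pitch, yaw] about the fixed x, y, z axes, in that order (R = Rz(yaw) Ry(pitch) Rx(roll)).
In Python, from cell import ctrl gives the robot as it stands.
- The arm moves only by the shell command python3 -m creep 'ROWS'. ROWS is text: rows parted by semicolons, each of 7 numbers parted by spaces: the shift along the tool's x, y, z in units of 40 mm (1.0 is 40 mm), then the turn, a rotation vector about the tool's x, y, z in degrees, then the closure, from 0 (fully open) to 1 (shut). In form: x y z rx ry rz grip; .... A call has 1 to 10 rows; each row is the pose to reach, as a shift and turn from the pose commanded when the call began, along the tool's axes at that moment; what a row does not reach only later rows make up. A row lasts 1/12 s, in which the tool goes at most 41.7 mm and 7.16 degrees, less where a joint would pass 70% of its speed; a pose out of reach is approached as far as the arm can. A call with a gripper value outside its range is refused whole. The fingers move at their own pace and stop on an object; the grip force is fixed at half the most. Time passes only in rows, so rows that repeat a pose let the fingers close. It gives the time, the measured TCP pose, the force and the opening at its end, in the units of the state.
- ctrl.read_state(): the state, without advancing time (a new reading comes with each control period).
- ctrl.get_image(name): name is "side" or "top"; returns a dict with "img" (480x640x3 uint8, red, green, blue), "vfov" (degrees; the focal length in pixels is half the picture's height over the tangent of half this angle, whatever the lens; pixels are square), "cx", "cy" (the principal point, pixels), "T" (4x4, takes a point from camera to world coordinates). Camera axes: x right, y up, looking along -z (the intrinsics and any distortion apply to the point x, -y, -z); pixel columns grow to the right and rows downward; lengths in mm; the calibration is good to about 2 mm. A picture is of the moment at which its call begins. There is no depth.
- ctrl.finish_job(): hands the job in, once; it reports no verdict.
Trained networks look in the newest picture that a camera, given by its name, has taken for a name from the list of things; names that differ only in an ending like _2 or _b are one class to them, and where a whole thing is asked for, a point or a joint stands for the part that bears it (a point fixed in the world has none). Each returns a list of dicts, best first, with "score" (0 to 1); they miss things now and then, are a little off and sometimes report something else, mostly with a low value. They report only what shows in the picture. A call takes as long as a camera call. They do not tell look-alikes from the thing itself.
- ctrl.boxes_of(camera, thing): "rect" ([left, top, right, bottom] in pixels, round what is visible of it).
- ctrl.cut_out(camera, thing): "pixels" (480x640 bool, what is visible of it) and "rect" ([left, top, right, bottom] in pixels, round what is visible of it).
The state is a dict: "clock": time; "qpos": joint angles; "qd": joint speeds; "tau": joint torques, N m; "eef_pos": TCP position; "tool_rot": TCP orientation; "force": force on the tool from outside, world axes, zero at the start; "torque": the same for the moment, N m; "width": finger opening in mm.
Only numpy, scipy, OpenCV 4.12 (cv2) and the standard library are available. Lean on these libraries where they do the work, as an engineer would, in place of code of your own. Each camera call takes 0.05 s, during which the arm holds its last target.

## Working session

There is one attempt and no reset: what is moved stays moved. The work goes in short steps, Python scripts to look and compute and a shell command to move; the robot and the scene stay as the last step left them, time stands still between calls to the robot, and variables do not carry over. Pictures are saved under pics/ and viewed, and the job is handed in when it is done.

```bash
mkdir -p pics; ls
python3 - <<'E'
from cell import ctrl
import cv2
s=ctrl.read_state(); print(s)
for n in("side","top"):
    d=ctrl.get_image(n); print(n,{k:v for k,v in d.items() if k!="img"})
    cv2.imwrite(f"pics/{n}0.png",d["img"][:,:,::-1])
    for t in("clip","small_clip","card","tub","pot","bowls","masher","spoon"):
        print(t,[(round(b["score"],2),[int(v) for v in b["rect"]]) for b in ctrl.boxes_of(n,t)])
E
```

```text
pics
{'clock': 0.0, 'qpos': array([ 1.09518452,  0.62934861,  0.03844421,  1.51835828, -0.02696752,
        0.99627849, -0.0200023 ]), 'qd': array([-2.08645439e-04,  3.64565385e-04, -8.35686496e-04, -4.81499516e-05,
        1.31225195e-03,  2.65685317e-03,  9.02619544e-04]), 'tau': array([-3.37843985e-04, -5.63405442e+01,  1.22632205e+00, -1.93444473e+01,
        1.09967461e-02,  1.05367927e-02, -1.54684500e-05]), 'eef_pos': array([ 258.75651669, -595.60764918,  230.39062873]), 'tool_rot': array([ 3.14153952e+00,  1.87393315e-03, -1.16097079e+00]), 'force': array([ 0.01980262, -0.4854729 , -0.20556854]), 'torque': array([0.05699524, 0.00851781, 0.00046483]), 'width': 85.75763718799654}
side {'vfov': 52.29028445283559, 'cx': 312.90635512631746, 'cy': 245.9039891439899, 'T': array([[-7.41630666e-01,  4.77059467e-01, -4.71591158e-01,
         1.04898411e+02],
       [-6.70546516e-01, -5.46863925e-01,  5.01305513e-01,
         5.56992727e+02],
       [-1.87436510e-02,  6.88007349e-01,  7.25461621e-01,
         9.35316937e+02],
       [ 0.00000000e+00,  0.00000000e+00,  0.00000000e+00,
  
[... 616 characters left out ...]
369013e-03, -1.26889470e-02,
        -6.04934222e+00],
       [-1.23810586e-02,  1.05910460e-01,  9.94298589e-01,
         1.22351257e+03],
       [ 0.00000000e+00,  0.00000000e+00,  0.00000000e+00,
         1.00000000e+00]])}
clip [(0.96, [374, 291, 405, 311]), (0.88, [340, 258, 363, 271]), (0.62, [396, 232, 436, 266]), (0.2, [209, 282, 274, 310])]
small_clip [(0.57, [433, 301, 441, 313])]
card [(0.93, [207, 288, 271, 310]), (0.45, [434, 302, 442, 315])]
tub [(0.81, [352, 301, 462, 357])]
pot [(0.97, [477, 220, 579, 307])]
bowls [(0.71, [88, 244, 164, 313]), (0.63, [434, 302, 443, 314])]
masher [(0.63, [273, 203, 381, 231])]
spoon [(0.64, [281, 174, 387, 199]), (0.37, [372, 291, 401, 313])]
```

View pics/side0.png

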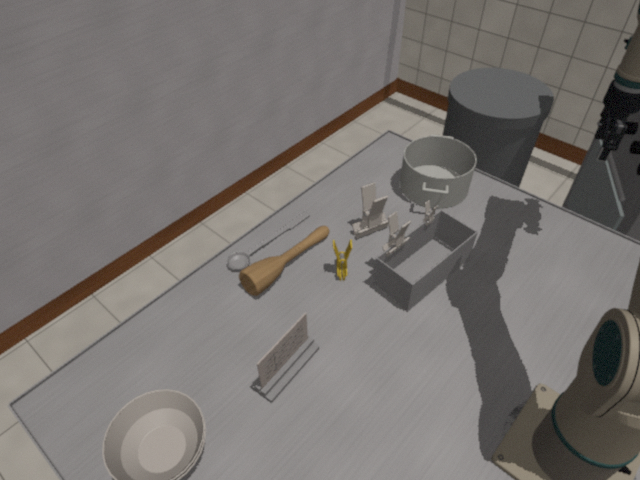

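View pics/top0.png

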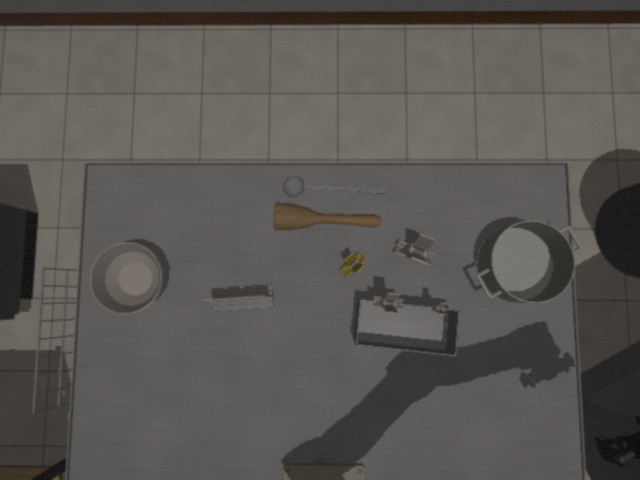

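Run:
```python
import cv2
a=cv2.imread("pics/top0.png")[215:370,330:470]; cv2.imwrite("pics/ct0.png",cv2.resize(a,None,fx=4,fy=4,interpolation=2)[:600])
a=cv2.imread("pics/side0.png")[170:320,320:500]; cv2.imwrite("pics/cs0.png",cv2.resize(a,None,fx=4,fy=4,interpolation=2))
```

```text
(no output)
```

View pics/ct0.png

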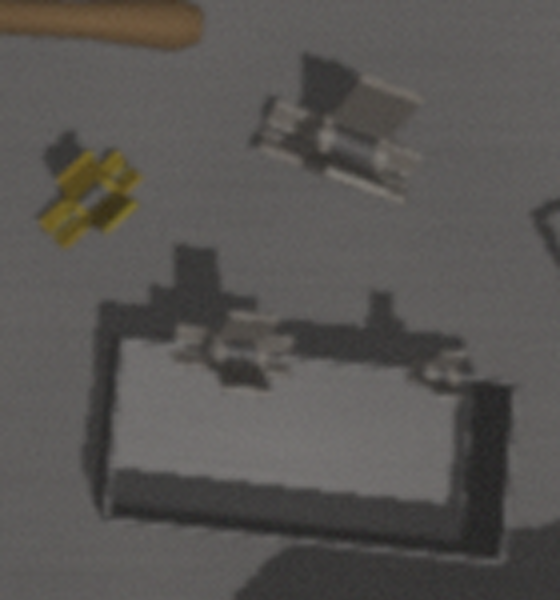

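View pics/cs0.png

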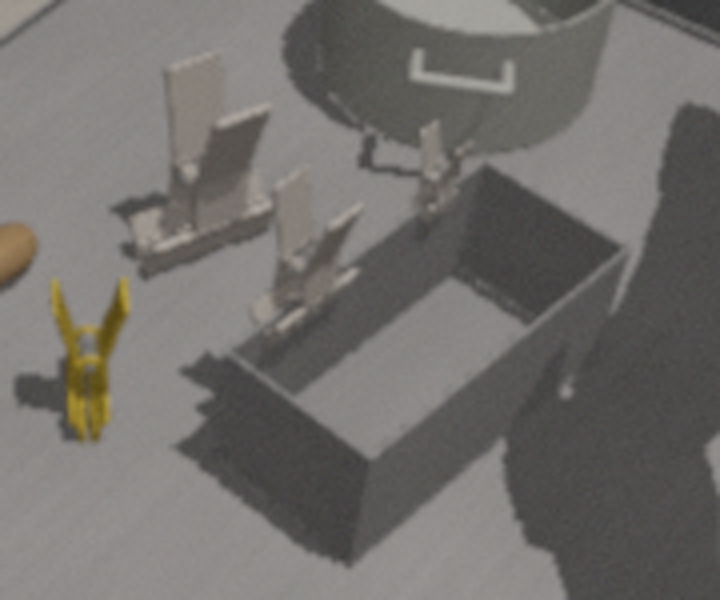

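The candidates, with side and top pixels, are:
- White clip on the rim: (395,233) / (390,301).
- Bigger white clip standing on the trolley: (368,211) / (416,248).
- Tiny clip on the rim: (430,212) / (437,307).
- Yellow clip: (342,262) / (352,264).

The clip meant is the white one on the rim at (395,233). It is the smaller of the two wide white ones, clamped on the far wall beside the small clip, and the crop confirms this. Next I measure poses.

```bash
cat > h.py <<'E'
import numpy as np, cv2
from scipy.optimize import least_squares
from scipy.spatial.transform import Rotation as R
def cam(d):
    f=240/np.tan(np.radians(d["vfov"])/2); return dict(f=f,cx=d["cx"],cy=d["cy"],T=np.array(d["T"]))
def proj(c,P):
    P=np.atleast_2d(P); q=(P-c["T"][:3,3])@c["T"][:3,:3]
    return np.c_[c["cx"]+c["f"]*q[:,0]/-q[:,2], c["cy"]-c["f"]*q[:,1]/-q[:,2]]
def onz(c,uv,z):
    d=c["T"][:3,:3]@np.array([(uv[0]-c["cx"])/c["f"],-(uv[1]-c["cy"])/c["f"],-1]); o=c["T"][:3,3]
    return o+d*(z-o[2])/d[2]
def tri(cs,uvs):
    A=np.zeros((3,3));b=np.zeros(3)
    for c,uv in zip(cs,uvs):
        d=c["T"][:3,:3]@np.array([(uv[0]-c["cx"])/c["f"],-(uv[1]-c["cy"])/c["f"],-1]);d/=np.linalg.norm(d)
        M=np.eye(3)-np.outer(d,d);A+=M;b+=M@c["T"][:3,3]
    return np.linalg.solve(A,b)
def pose(x,y,yaw,P,z=0):
    P=np.atleast_2d(P);c,s=np.cos(yaw),np.sin(yaw)
    return np.c_[x+c*P[:,0]-s*P[:,1],y+s*P[:,0]+c*P[:,1],P[:,2]+z]
# tail outline points of clamped clip in clip_grip frame
def tails(op):
    out=[]
    for sx in(1,-1):
        for sy in(1,-1):
            for z in(13,-25):
                x=10 if op else 19.5+z*np.tan(.26)
                out.append([sx*x,sy*14,(17 if op and z==13 else z)])
    return np.array(out)
E
python3 - <<'E'
from h import *
from cell import ctrl
import pickle
cs={n:cam(ctrl.get_image(n)) for n in("side","top")}
pickle.dump(cs,open("cams.pkl","wb"))
S,T=cs["side"],cs["top"]
# tub rim corners (local): near-left(-55,120) etc
obs=[(T,(356.2,343.7),(-55,120)),(T,(455.7,355),(-55,-120)),(T,(457.5,310.5),(55,-120)),
(S,(412.5,285),(-55,120)),(S,(378,257.5),(55,120)),(S,(476,232),(-55,-120)),(S,(442,211),(55,-120))]
def f(p): return np.concatenate([(proj(c,pose(*p,[[*l,100]]))[0]-uv) for c,uv,l in obs])
r=least_squares(f,[450,-150,0],x_scale=[10,10,.1]); print("tub",r.x,r.fun.round(1))
for n in cs:
  im=cv2.imread(f"pics/{n}0.png")
  a=(195,270,300,420) if n=="top" else (230,300,340,420)
  crop=im[a[1]:a[3],a[0]:a[2]] if False else (im[270:325,190:290] if n=="top" else im[300:415,235:335])
  cv2.imwrite(f"pics/card_{n}.png",cv2.resize(crop,None,fx=5 if n=="side" else 8,fy=5 if n=="side" else 8,interpolation=2))
  crop=im[285:325,365:450] if n=="top" else im[195:260,370:445]
  cv2.imwrite(f"pics/clip_{n}.png",cv2.resize(crop,None,fx=9,fy=9,interpolation=2))
E
```

```text
tub [ 4.47325221e+02 -1.99733983e+02 -1.03519064e-01] [-0.9  1.3  0.4  1.1  2.1 -0.9 -0.1  0.5 -2.7  0.5  1.7  0.3 -1.2 -1.3]
```

View pics/card_side.png

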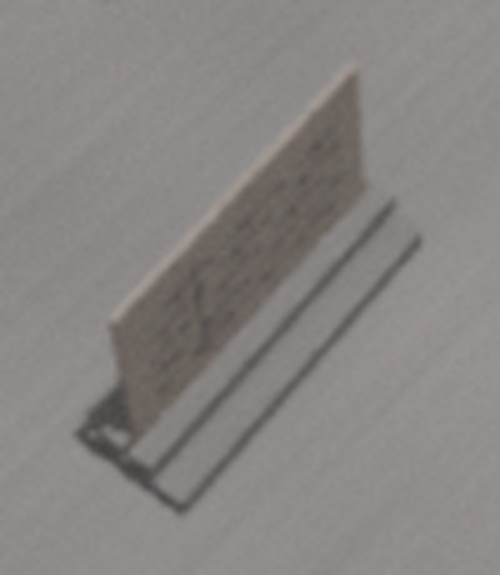

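View pics/card_top.png

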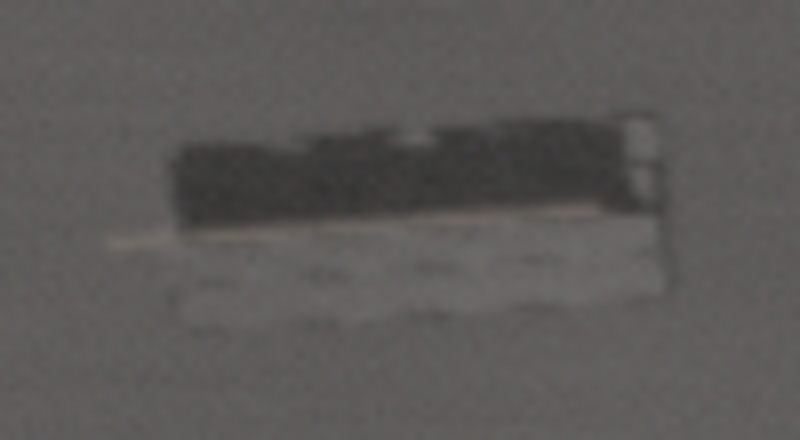

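View pics/clip_side.png

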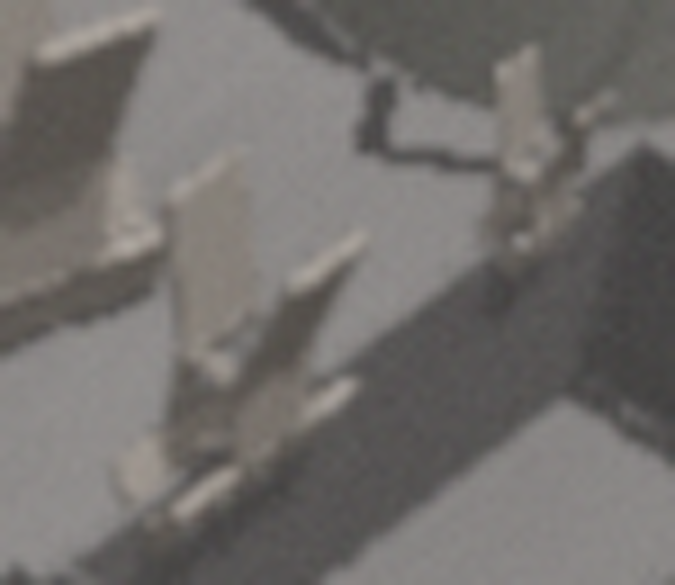

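View pics/clip_top.png

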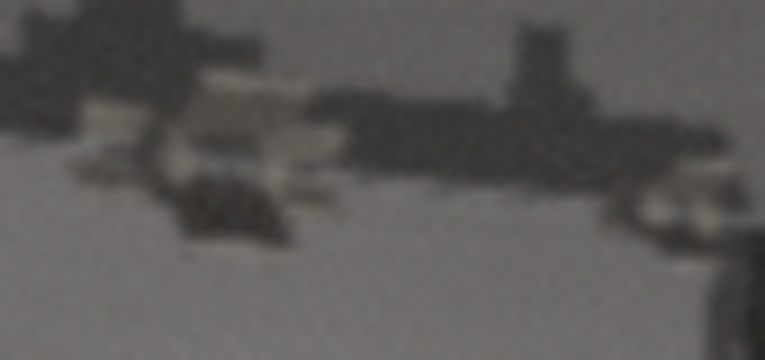

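Run:
```python
from h import *
import pickle
cs=pickle.load(open("cams.pkl","rb")); S,T=cs["side"],cs["top"]
obs=[(T,(387.8,293.3),(22.8,14,13)),(T,(399.4,295.2),(22.8,-14,13)),(T,(385.6,312.2),(-22.8,14,13)),(T,(397.2,312.8),(-22.8,-14,13)),
(S,(388.9,217.2),(22.8,14,13)),(S,(396.7,212.2),(22.8,-14,13)),(S,(402,227),(-22.8,14,13)),(S,(410.9,221.4),(-22.8,-14,13))]
def f(p): return np.concatenate([(proj(c,pose(*p[:3],[l],p[3]))[0]-uv) for c,uv,l in obs])
r=least_squares(f,[500,-140,-.1,150],x_scale=[10,10,.1,10]); print("grip",r.x,r.fun.round(1))
obs=[(T,(203.5,300.4),(0,74,0)),(T,(265.6,296),(0,-74,0)),(S,(257.4,364.4),(0,74,0)),(S,(306,313.6),(0,-74,0))]
r=least_squares(f,[450,200,0,117],x_scale=[10,10,.1,10]); print("card",r.x,r.fun.round(1))
g=lambda p:f([*p,117])
r=least_squares(g,[450,200,0],x_scale=[10,10,.1]); print("card",r.x,r.fun.round(1))
for l in(74,-74):
  i=0 if l>0 else 1
  print(onz(T,obs[i][1],117),onz(S,obs[i+2][1],117))
```

```text
grip [ 5.05387503e+02 -1.53572137e+02 -1.41346611e-01  1.65903238e+02] [-0.1 -1.   0.7 -1.1 -0.5  0.5  0.3  1.7 -1.2 -0.2 -0.3 -0.8  0.7  0.7
  0.4  0.5]
card [5.15402757e+02 2.13834023e+02 7.24736310e-02 1.15001820e+02] [ 0.  -0.2 -0.3 -0.1  0.1  0.3  0.3 -0.3]
card [5.14925940e+02 2.14082879e+02 7.29752350e-02] [-0.3 -0.  -0.5  0.   0.  -0.   0.4 -0.6]
[509.48962679 287.09700262 117.        ] [509.5764668  287.94461198 117.        ]
[520.43985495 139.15386343 117.        ] [519.82711417 141.9627882  117.        ]
```

```bash
cat >> h.py <<'E'
def goal(x,y,z,yaw,base=None,rpy=None):
    from cell import ctrl
    s=ctrl.read_state(); p=s["eef_pos"] if base is None else np.array(base)
    R0=R.from_euler("xyz",s["tool_rot"] if rpy is None else rpy)
    R1=R.from_euler("xyz",[np.pi,0,yaw])
    d=R0.inv().apply(np.array([x,y,z])-p)/40; w=np.degrees((R0.inv()*R1).as_rotvec())
    print("t",round(s["clock"],2),"tcp",s["eef_pos"].round(1),s["tool_rot"].round(3),"w",round(s["width"],1),"F",s["force"].round(1))
    print("ROW",d.round(3),w.round(2))
E
python3 -c "
from h import *
goal(505.4,-153.6,231,-.125,[259.005,-596.183,231.313],[3.14159,0,-1.161])"
```

```text
t 1.0 tcp [ 259.  -596.2  231.3] [-3.142  0.    -1.161] w 85.4 F [-0.4  0.3  0. ]
ROW [-7.6940e+00 -1.0058e+01  8.0000e-03] [  0.     0.   -59.36]
```

```bash
R="-7.69 -10.06 0 0 0 -59.4 0"; python3 -m creep '-7.69 -10.06 0 0 0 -59.4 0; -7.69 -10.06 0 0 0 -59.4 0; -7.69 -10.06 0 0 0 -59.4 0; -7.69 -10.06 0 0 0 -59.4 0; -7.69 -10.06 0 0 0 -59.4 0; -7.69 -10.06 0 0 0 -59.4 0; -7.69 -10.06 0 0 0 -59.4 0; -7.69 -10.06 0 0 0 -59.4 0; -7.69 -10.06 0 0 0 -59.4 0; -7.69 -10.06 0 0 0 -59.4 0'
python3 -c "
from h import *
goal(505.4,-153.6,231,-.125)"
```

```text
clock: 1.83
eef_pos: [462.5, -230.6, 231.6]
tool_rot: [3.142, -0.001, -0.123]
force: [1.5, -0.5, -0.1]
width: 85.3
t 1.83 tcp [ 462.5 -230.6  231.6] [ 3.142e+00 -1.000e-03 -1.230e-01] w 85.3 F [ 1.5 -0.5 -0.1]
ROW [ 0.829 -2.042  0.016] [ 0.   -0.04  0.11]
```

```bash
python3 -m creep '0.83 -2.04 0 0 0 0 0; 0.83 -2.04 0 0 0 0 0; 0.83 -2.04 0 0 0 0 0; 0.83 -2.04 0 0 0 0 0'
python3 - <<'E'
from h import *
from cell import ctrl
goal(505.4,-153.6,231,-.125)
for n in("side","top"):
    d=ctrl.get_image(n); im=d["img"][:,:,::-1].copy(); cv2.imwrite(f"pics/{n}1.png",im)
s=cv2.imread("pics/side1.png")[120:270,330:470]; t=cv2.imread("pics/top1.png")[215:365,320:460]
cv2.imwrite("pics/m1.png",cv2.resize(np.hstack([s,t]),None,fx=2.8,fy=2.8,interpolation=2))
E
```

```text
clock: 2.17
eef_pos: [506.7, -151.5, 231.6]
tool_rot: [-3.14, -0.001, -0.117]
force: [-0.4, 0.7, 0.7]
width: 85.5
t 2.17 tcp [ 506.7 -151.5  231.6] [-3.14e+00 -1.00e-03 -1.17e-01] w 85.5 F [-0.4  0.7  0.7]
ROW [-0.025  0.055  0.015] [-0.09 -0.08  0.44]
```

View pics/m1.png

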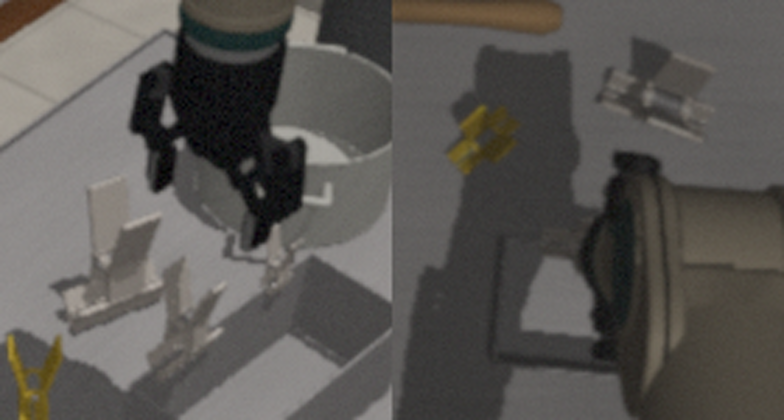

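Run:
```python
from h import *
import pickle
cs=pickle.load(open("cams.pkl","rb"))
c,s=np.cos(-.117),np.sin(-.117)
for o in(-48,0,48):
  for z in(231,244,260):
    P=np.array([506.7+o*c,-151.5+o*s,z]); print(o,z,proj(cs["side"],P).round(0),proj(cs["top"],P).round(0))
print(proj(cs["side"],[505,-153.6,166]))
im=cv2.imread("pics/side1.png")[100:260,340:480]; cv2.imwrite("pics/s1b.png",cv2.resize(im,None,fx=3.7,fy=3.7,interpolation=2))
im=cv2.imread("pics/top1.png")[240:360,340:480]; cv2.imwrite("pics/t1b.png",cv2.resize(im,None,fx=5,fy=5,interpolation=2))
```

```text
-48 231 [[418. 213.]] [[393. 326.]]
-48 244 [[419. 209.]] [[394. 326.]]
-48 260 [[420. 203.]] [[395. 327.]]
0 231 [[401. 202.]] [[395. 303.]]
0 244 [[402. 198.]] [[396. 303.]]
0 260 [[403. 192.]] [[397. 304.]]
48 231 [[385. 191.]] [[397. 281.]]
48 244 [[385. 187.]] [[398. 281.]]
48 260 [[386. 181.]] [[400. 280.]]
[[398.97784015 223.66375572]]
```

View pics/s1b.png

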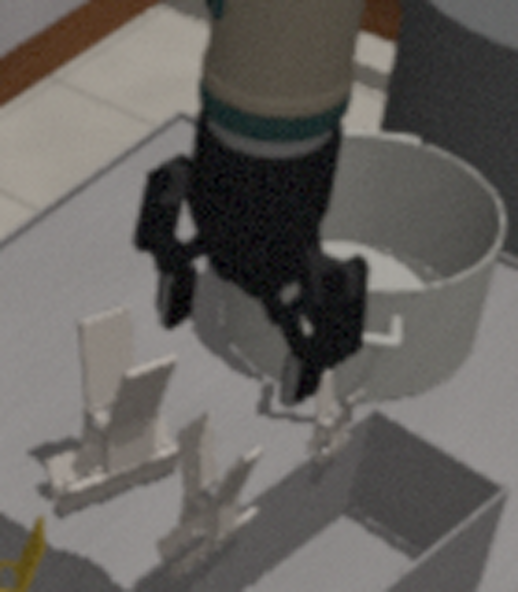

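View pics/t1b.png

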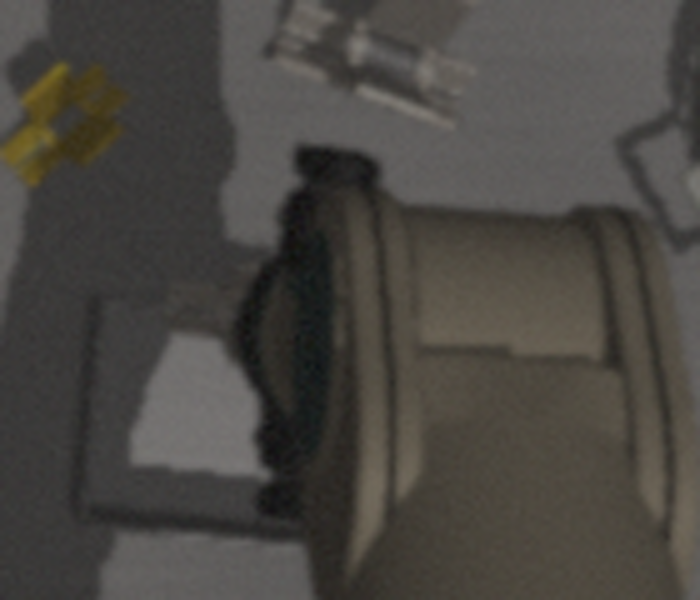

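```bash
python3 -m creep '-0.02 0.05 0.5 0 0 0 0; -0.02 0.05 1.1 0 0 0 0; -0.02 0.05 1.1 0 0 0 0; -0.02 0.05 1.1 0 0 0 0'
python3 - <<'E'
from h import *
from cell import ctrl
import pickle
cs=pickle.load(open("cams.pkl","rb"))
goal(505.4,-153.6,147,-.125)
d=ctrl.get_image("side"); im=d["img"][:,:,::-1].copy(); cv2.imwrite("pics/side2.png",im)
s=ctrl.read_state(); p=s["eef_pos"]; c_,s_=np.cos(-.12),np.sin(-.12)
for o in(-45,45): print(o,proj(cs["side"],p+[o*c_,o*s_,13]).round(1))
cv2.imwrite("pics/s2.png",cv2.resize(im[150:270,350:470],None,fx=5,fy=5,interpolation=2))
E
```

```text
clock: 2.6
eef_pos: [502.2, -159.1, 186.7]
tool_rot: [3.141, 0.003, -0.127]
force: [0.3, 0.7, 0.4]
width: 85.3
t 2.6 tcp [ 502.2 -159.1  186.7] [ 3.141e+00  3.000e-03 -1.270e-01] w 85.3 F [0.3 0.7 0.4]
ROW [ 0.066 -0.146  0.992] [ 0.02  0.17 -0.14]
-45 [[418.4 221.9]]
45 [[387.7 201.5]]
```

View pics/s2.png

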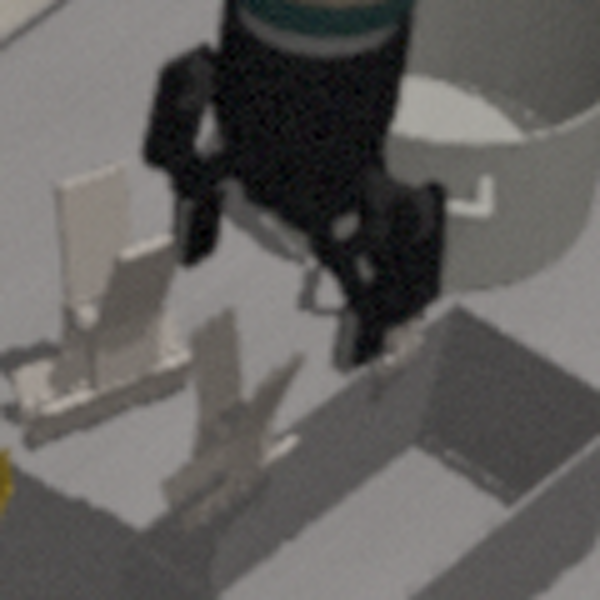

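```bash
python3 -m creep '0.07 -0.14 0 0 0 0 0; 0.07 -0.14 0 0 0 0 0; 0.07 -0.14 0 0 0 0 0; 0.07 -0.14 0 0 0 0 0; 0.07 -0.14 0 0 0 0 0'
python3 - <<'E'
from h import *
from cell import ctrl
goal(505.4,-153.6,147,-.125)
for n in("side","top"):
    d=ctrl.get_image(n); im=d["img"][:,:,::-1].copy(); cv2.imwrite(f"pics/{n}3.png",im)
    im=im[150:270,350:470] if n=="side" else im[240:360,340:480]
    cv2.imwrite(f"pics/{n}3c.png",cv2.resize(im,None,fx=5,fy=5,interpolation=2))
goal(505.4,-153.6,147,-.125)
E
```

```text
clock: 3.07
eef_pos: [507.5, -152.1, 187.7]
tool_rot: [3.141, -0.001, -0.124]
force: [0.5, -0.7, -0.5]
width: 85.4
t 3.07 tcp [ 507.5 -152.1  187.7] [ 3.141e+00 -1.000e-03 -1.240e-01] w 85.4 F [ 0.5 -0.7 -0.5]
ROW [-0.047  0.043  1.018] [ 0.01 -0.04  0.05]
t 3.17 tcp [ 507.3 -152.1  187.5] [ 3.141 -0.    -0.124] w 85.7 F [-0.1 -0.2  0.2]
ROW [-0.044  0.044  1.013] [ 0.01 -0.01  0.04]
```

View pics/side3c.png

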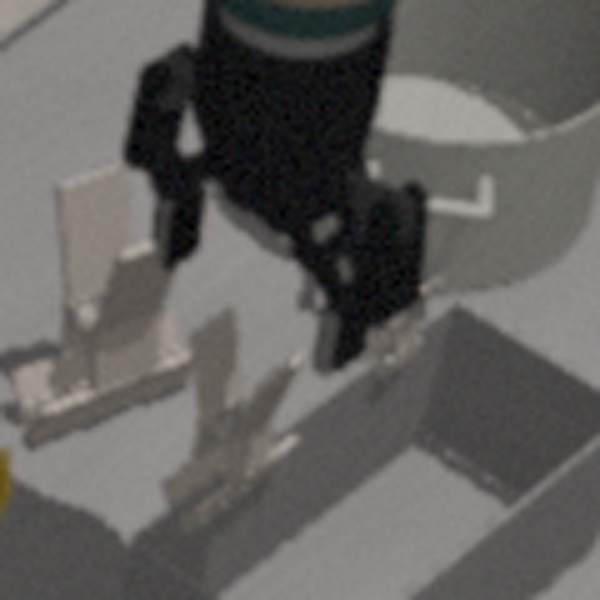

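View pics/top3c.png

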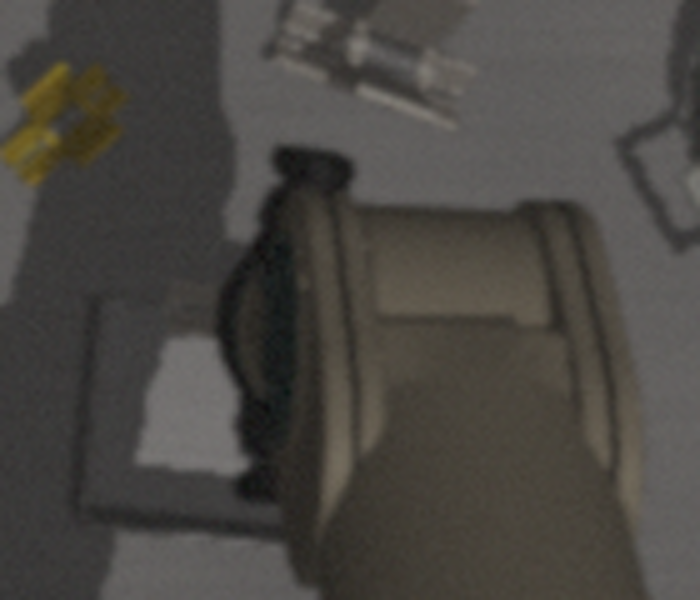

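```bash
python3 -m creep '-0.04 0.04 0.3 0 0 0 0; -0.04 0.04 0.7 0 0 0 0; -0.04 0.04 1.0 0 0 0 0; -0.04 0.04 1.0 0 0 0 0; -0.04 0.04 1.0 0 0 0 0; -0.04 0.04 1.0 0 0 0 0'
python3 - <<'E'
from h import *
from cell import ctrl
goal(505.4,-153.6,147,-.125)
for n in("side",):
    d=ctrl.get_image(n); im=d["img"][:,:,::-1].copy(); cv2.imwrite(f"pics/{n}4.png",im)
    im=im[150:270,350:470] if n=="side" else im[240:360,340:480]
    cv2.imwrite(f"pics/{n}4c.png",cv2.resize(im,None,fx=5,fy=5,interpolation=2))
E
```

```text
clock: 3.67
eef_pos: [506.0, -153.5, 147.9]
tool_rot: [3.142, -0.001, -0.124]
force: [-0.7, -0.3, 0.1]
width: 85.2
t 3.67 tcp [ 506.  -153.5  147.9] [ 3.142e+00 -1.000e-03 -1.240e-01] w 85.2 F [-0.7 -0.3  0.1]
ROW [-0.015  0.005  0.022] [ 0.   -0.05  0.04]
```

View pics/side4c.png

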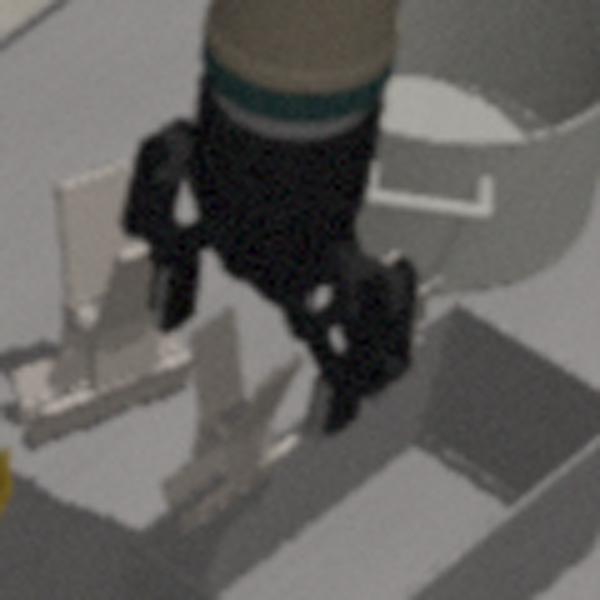

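```bash
python3 -m creep '0 0 0 0 0 0 0.45; 0 0 0 0 0 0 0.5; 0 0 0 0 0 0 0.6; 0 0 0 0 0 0 1; 0 0 0 0 0 0 1; 0 0 0 0 0 0 1'
python3 - <<'E'
from h import *
from cell import ctrl
goal(505.4,-153.6,147,-.125)
for n in("side",):
    d=ctrl.get_image(n); im=d["img"][:,:,::-1].copy(); cv2.imwrite(f"pics/{n}5.png",im)
    im=im[150:270,350:470]
    cv2.imwrite(f"pics/{n}5c.png",cv2.resize(im,None,fx=5,fy=5,interpolation=2))
goal(505.4,-153.6,147,-.125)
E
```

```text
clock: 4.22
eef_pos: [505.4, -153.4, 147.3]
tool_rot: [-3.142, 0.0, -0.124]
force: [0.0, -0.7, -0.6]
width: 17.8
t 4.22 tcp [ 505.4 -153.4  147.3] [-3.142  0.    -0.124] w 17.8 F [ 0.  -0.7 -0.6]
ROW [0.002 0.005 0.007] [-0.    0.02  0.04]
t 4.27 tcp [ 505.3 -153.4  147.3] [-3.142  0.    -0.124] w 17.7 F [ 0.5  0.1 -0.7]
ROW [0.002 0.005 0.007] [-0.    0.02  0.04]
```

View pics/side5c.png

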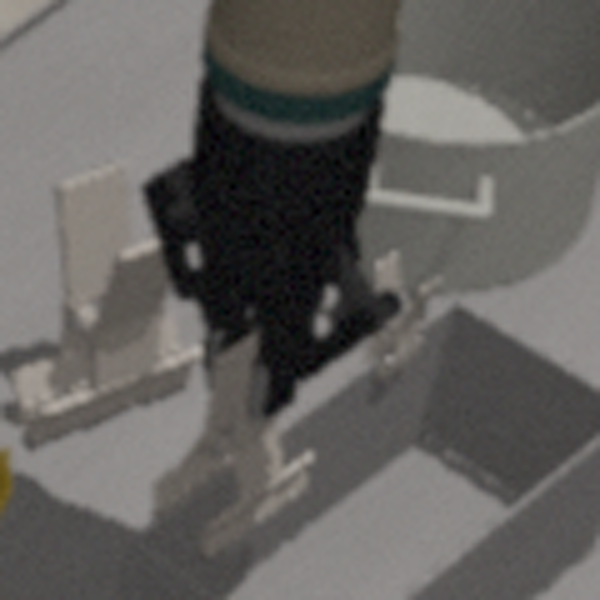

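```bash
python3 -m creep '0 0 -0.15 0 0 0 1; 0 0 -0.4 0 0 0 1; 0 0 -0.7 0 0 0 1; 0 0 -1.1 0 0 0 1; 0 0 -1.5 0 0 0 1; 0 0 -1.9 0 0 0 1; 0 0 -2.3 0 0 0 1; 0 0 -2.3 0 0 0 1; 0 0 -2.3 0 0 0 1; 0 0 -2.3 0 0 0 1'
python3 - <<'E'
from h import *
from cell import ctrl
goal(515,214,240,.073)
for n in("side",):
    d=ctrl.get_image(n); im=d["img"][:,:,::-1].copy(); cv2.imwrite(f"pics/{n}6.png",im)
    im=im[120:320,330:490]
    cv2.imwrite(f"pics/{n}6c.png",cv2.resize(im,None,fx=3,fy=3,interpolation=2))
E
```

```text
clock: 5.1
eef_pos: [505.0, -153.4, 239.1]
tool_rot: [3.142, 0.001, -0.124]
force: [0.2, -0.3, -1.5]
width: 17.2
t 5.1 tcp [ 505.  -153.4  239.1] [ 3.142e+00  1.000e-03 -1.240e-01] w 17.2 F [ 0.2 -0.3 -1.5]
ROW [-0.891 -9.145 -0.022] [ -0.     0.03 -11.3 ]
```

View pics/side6c.png

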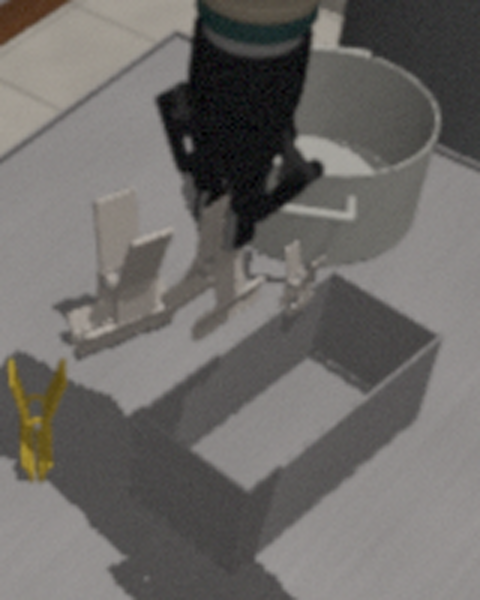

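```bash
python3 -m creep '-0.03 -0.3 0 0 0 -0.5 1; -0.08 -0.8 0 0 0 -1 1; -0.14 -1.4 0 0 0 -2 1; -0.2 -2.0 0 0 0 -3 1; -0.26 -2.7 0 0 0 -4 1; -0.33 -3.4 0 0 0 -5 1; -0.4 -4.1 0 0 0 -6 1; -0.47 -4.8 0 0 0 -7 1; -0.54 -5.5 0 0 0 -8 1; -0.6 -6.2 0 0 0 -9 1'
python3 -c "
from h import *
goal(515,214,240,.073)"
```

```text
clock: 5.98
eef_pos: [511.3, 98.0, 238.6]
tool_rot: [-3.141, 0.002, 0.035]
force: [1.5, -0.2, -1.0]
width: 17.4
t 5.98 tcp [511.3  98.  238.6] [-3.141e+00  2.000e-03  3.500e-02] w 17.4 F [ 1.5 -0.2 -1. ]
ROW [ 0.194 -2.895 -0.035] [-0.01  0.1  -2.18]
```

```bash
python3 -m creep '0.03 -0.5 0 0 0 -0.6 1; 0.07 -1.0 0 0 0 -1.2 1; 0.11 -1.6 0 0 0 -1.8 1; 0.14 -2.1 0 0 0 -2.3 1; 0.16 -2.5 0 0 0 -2.3 1; 0.18 -2.8 0 0 0 -2.3 1; 0.18 -2.95 0 0 0 -2.3 1; 0.18 -2.95 0 0 0 -2.3 1; 0.18 -2.95 0 0 0 -2.3 1; 0.18 -2.95 0 0 0 -2.3 1'
python3 - <<'E'
from h import *
from cell import ctrl
for n in("side","top"):
    d=ctrl.get_image(n); im=d["img"][:,:,::-1].copy(); cv2.imwrite(f"pics/{n}7.png",im)
    im=im[230:430,200:360] if n=="side" else im[230:350,150:310]
    cv2.imwrite(f"pics/{n}7c.png",cv2.resize(im,None,fx=3 if n=="side" else 5,fy=3 if n=="side" else 5,interpolation=2))
goal(515,214,240,.073)
E
```

```text
clock: 6.82
eef_pos: [515.8, 212.4, 239.1]
tool_rot: [3.14, 0.001, 0.071]
force: [0.4, -1.2, -1.1]
width: 17.5
t 6.92 tcp [516.  212.4 239.3] [3.141 0.    0.071] w 17.6 F [ 0.1  0.2 -0.6]
ROW [-0.022 -0.041 -0.018] [ 0.05  0.01 -0.11]
```

View pics/side7c.png

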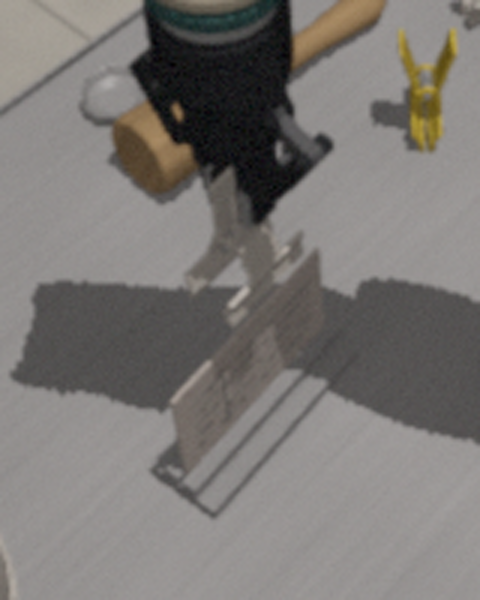

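View pics/top7c.png

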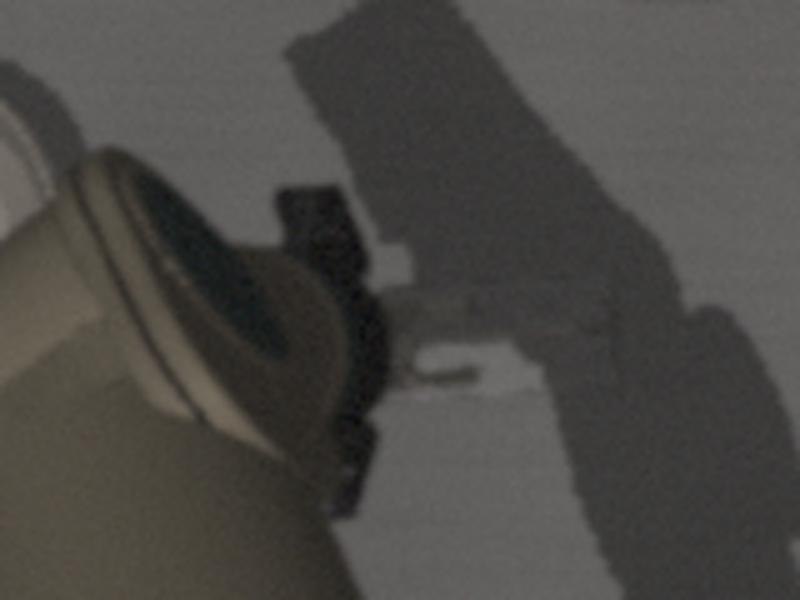

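```bash
cat > ov.py <<'E'
import sys
from h import *
import pickle
cs=pickle.load(open("cams.pkl","rb"))
def overlay(n,im,tcp,yaw,k,a):
    # a: crop x0,y0,x1,y1
    big=cv2.resize(im[a[1]:a[3],a[0]:a[2]],None,fx=k,fy=k,interpolation=2)
    def seg(P,Q,col,ps):
        u=[tuple(int(v) for v in (proj(cs[n],pose(*ps,[p]))[0]-a[:2]+.5)*k) for p in(P,Q)]
        cv2.line(big,*u,col,1)
    ps=(tcp[0],tcp[1],yaw,tcp[2]+19)
    for sx in(1,-1):
        seg((sx*13.5,-35,-83),(sx*13.5,35,-83),(0,255,0),ps); seg((sx*10.5,-35,-71),(sx*10.5,35,-71),(0,200,255),ps)
        seg((sx*10,-14,17),(sx*10,14,17),(255,255,0),ps)
    c=(514.9,214.1,.073,117)
    seg((0,-74,0),(0,74,0),(0,0,255),c)
    return big
E
python3 - <<'E'
from ov import *
cv2.imwrite("pics/ov7.png",overlay("side",cv2.imread("pics/side7.png"),[516,212.4,239.3],.071,6,np.array([240,270,340,370])))
E
```

```text
Traceback (most recent call last):
  File "ov.py", line 13, in overlay
    seg((sx*13.5,-35,-83),(sx*13.5,35,-83),(0,255,0),ps); seg((sx*10.5,-35,-71),(sx*10.5,35,-71),(0,200,255),ps)
    ~~~^^^^^^^^^^^^^^^^^^^^^^^^^^^^^^^^^^^^^^^^^^^^^^^^^
  File "ov.py", line 9, in seg
    u=[tuple(int(v) for v in (proj(cs[n],pose(*ps,[p]))[0]-a[:2]+.5)*k) for p in(P,Q)]
                                         ~~~~^^^^^^^^^
  File "h.py", line 20, in pose
    return np.c_[x+c*P[:,0]-s*P[:,1],y+s*P[:,0]+c*P[:,1],P[:,2]+z]
                              ~^^^^^
IndexError: index 1 is out of bounds for axis 1 with size 1
```

```bash
sed -i 's/pose(\*ps,\[p\])/pose(*ps[:3],[p],ps[3])/' ov.py
python3 - <<'E'
from ov import *
cv2.imwrite("pics/ov7.png",overlay("side",cv2.imread("pics/side7.png"),[516,212.4,239.3],.071,6,np.array([240,270,340,370])))
E
```

```text
(no output)
```

View pics/ov7.png

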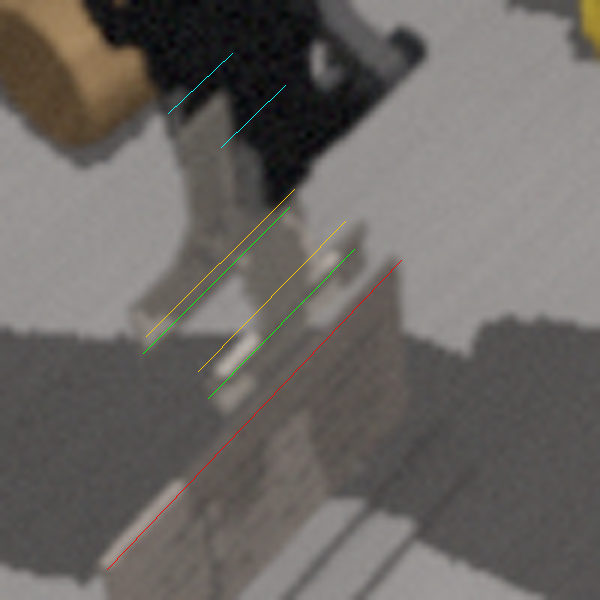

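```bash
python3 -m creep '-0.02 -0.03 0.2 0 0 0 1; -0.02 -0.03 0.6 0 0 0 1; -0.02 -0.03 1.0 0 0 0 1; -0.02 -0.03 1.2 0 0 0 1; -0.02 -0.03 1.2 0 0 0 1; -0.02 -0.03 1.2 0 0 0 1; -0.02 -0.03 1.2 0 0 0 1'
python3 - <<'E'
from ov import *
from cell import ctrl
goal(515,214,158,.073)
s=ctrl.read_state()
d=ctrl.get_image("side"); im=d["img"][:,:,::-1].copy(); cv2.imwrite("pics/side8.png",im)
cv2.imwrite("pics/s8.png",cv2.resize(im[280:380,240:340],None,fx=6,fy=6,interpolation=2))
cv2.imwrite("pics/ov8.png",overlay("side",im,s["eef_pos"],s["tool_rot"][2],6,np.array([240,280,340,380])))
E
```

```text
clock: 7.5
eef_pos: [515.4, 215.2, 191.9]
tool_rot: [-3.141, -0.001, 0.073]
force: [0.2, -0.1, 0.3]
width: 17.1
t 7.5 tcp [515.4 215.2 191.9] [-3.141e+00 -1.000e-03  7.300e-02] w 17.1 F [ 0.2 -0.1  0.3]
ROW [-0.012  0.029  0.847] [-0.03 -0.06 -0.02]
```

View pics/s8.png

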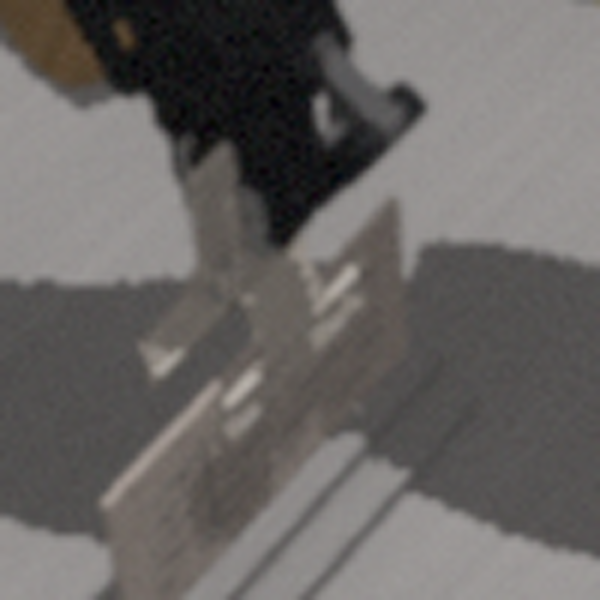

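View pics/ov8.png

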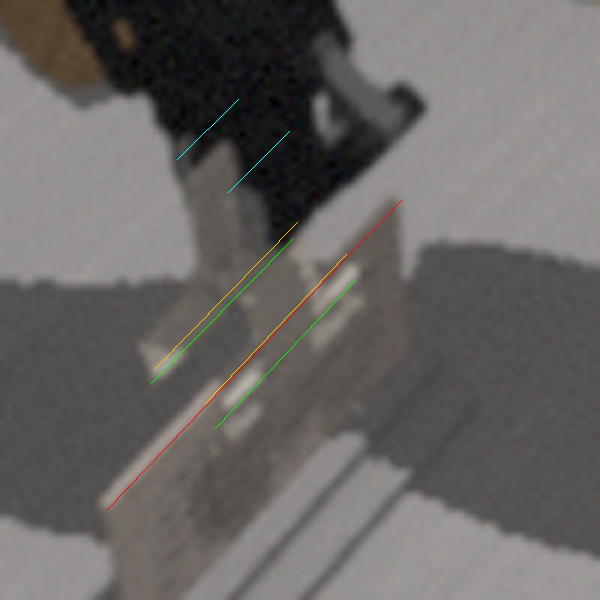

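```bash
python3 -m creep '-0.01 0.02 0.15 0 0 0 1; -0.01 0.02 0.3 0 0 0 1; -0.01 0.02 0.45 0 0 0 1; -0.01 0.02 0.6 0 0 0 1; -0.01 0.02 0.75 0 0 0 1; -0.01 0.02 0.88 0 0 0 1; -0.01 0.02 0.88 0 0 0 1; -0.01 0.02 0.88 0 0 0 1; -0.01 0.02 0.88 0 0 0 1'
python3 - <<'E'
from ov import *
from cell import ctrl
goal(515,214,158,.073)
s=ctrl.read_state()
for n in("side","top"):
    im=ctrl.get_image(n)["img"][:,:,::-1].copy(); cv2.imwrite(f"pics/{n}9.png",im)
    a=[240,290,340,390] if n=="side" else [190,250,310,340]
    cv2.imwrite(f"pics/{n}9c.png",cv2.resize(im[a[1]:a[3],a[0]:a[2]],None,fx=6,fy=6,interpolation=2))
    cv2.imwrite(f"pics/{n}9o.png",overlay(n,im,s["eef_pos"],s["tool_rot"][2],6,np.array(a)))
E
```

```text
clock: 8.3
eef_pos: [514.7, 214.3, 156.2]
tool_rot: [-3.141, -0.0, 0.073]
force: [0.3, 0.5, 0.3]
width: 17.6
t 8.3 tcp [514.7 214.3 156.2] [-3.141 -0.     0.073] w 17.6 F [0.3 0.5 0.3]
ROW [ 0.007  0.008 -0.045] [-0.01 -0.02  0.  ]
```

View pics/side9c.png

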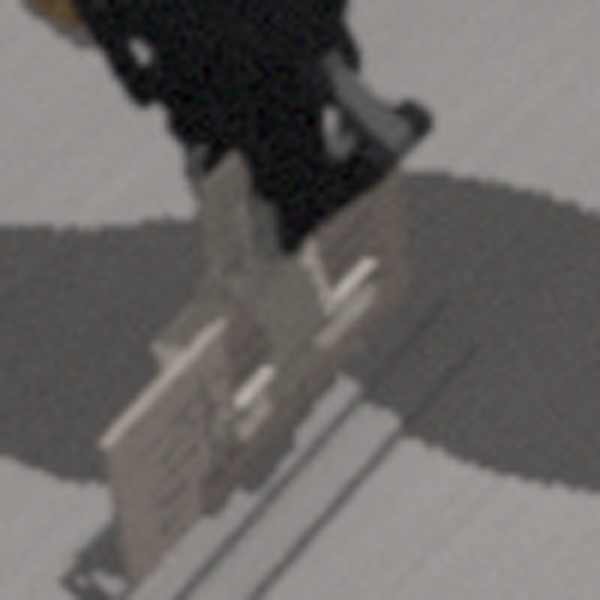

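View pics/side9o.png

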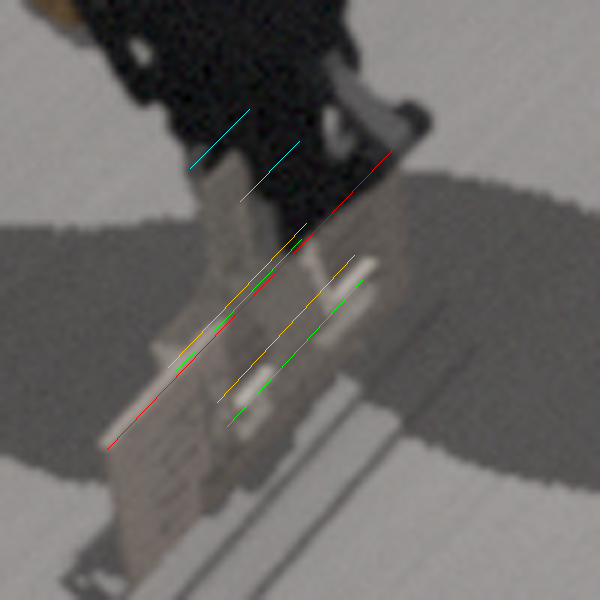

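View pics/top9o.png

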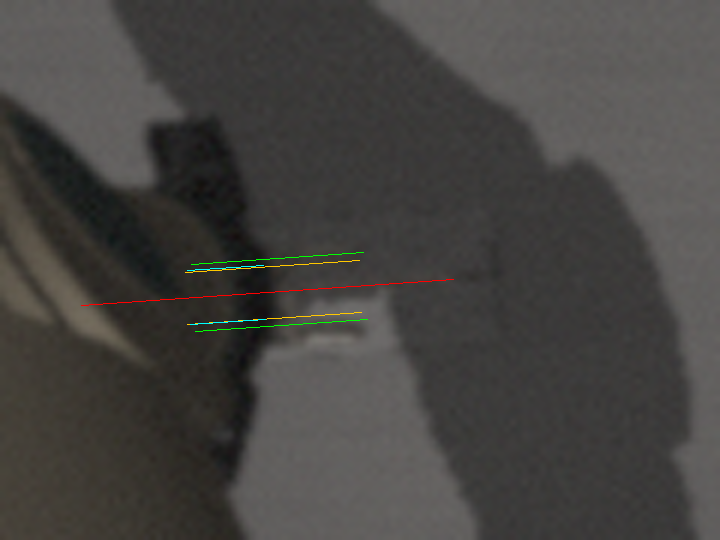

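Run:
```python
from ov import *
im=cv2.imread("pics/top9.png").astype(float)
im=np.clip((im-30)*3,0,255).astype(np.uint8)
cv2.imwrite("pics/t9e.png",cv2.resize(im[280:320,215:285],None,fx=10,fy=10,interpolation=2))
im=cv2.imread("pics/side9.png").astype(float)
im=np.clip((im-60)*2,0,255).astype(np.uint8)
cv2.imwrite("pics/s9e.png",cv2.resize(im[315:375,250:320],None,fx=10,fy=10,interpolation=2))
```

```text
(no output)
```

View pics/t9e.png

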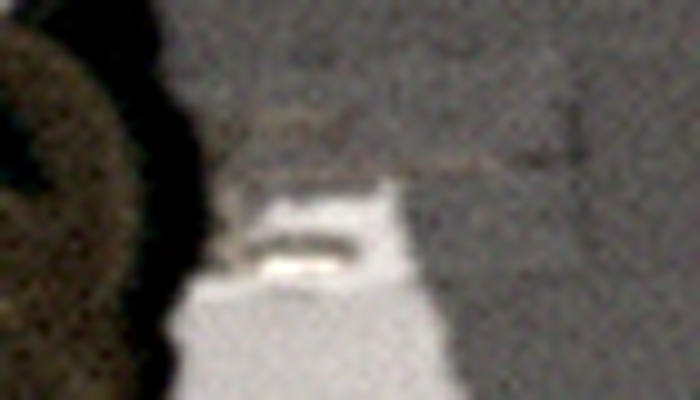

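View pics/s9e.png

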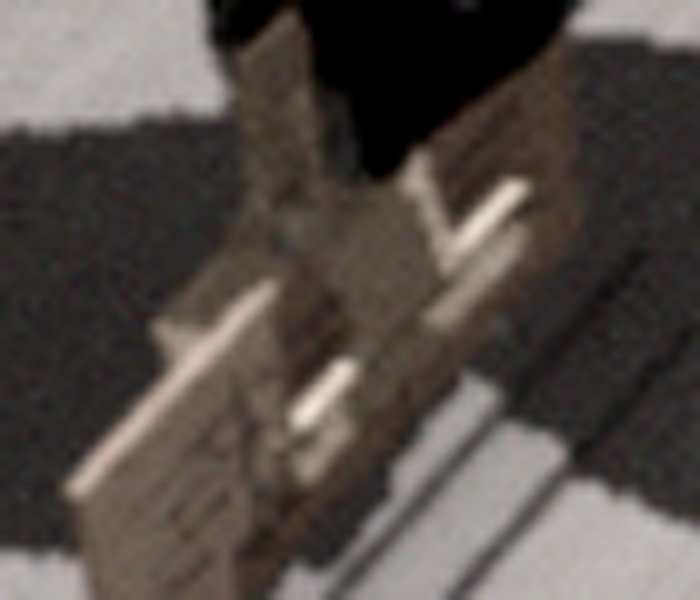

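The clip straddles the card: the card edge is at top row ≈298, the far jaw at ≈292 and the near jaw at ≈305. By that, the clip sits about 2 mm towards −x of centred, so I shift it slightly and let it settle.

```bash
python3 -m creep '0.02 0 0 0 0 0 1; 0.04 0 0 0 0 0 1; 0.04 0 0 0 0 0 1; 0.04 0 0 0 0 0 1; 0.04 0 0 0 0 0 1; 0.04 0 0 0 0 0 1; 0.04 0 0 0 0 0 1'
python3 - <<'E'
from ov import *
from cell import ctrl
goal(515,214,158,.073)
t=cv2.imread("pics/top0.png")
A=ctrl.get_image("top")["img"][:,:,::-1].copy(); B=ctrl.get_image("side")["img"][:,:,::-1].copy()
cv2.imwrite("pics/side10.png",B);cv2.imwrite("pics/top10.png",A)
e=lambda im,o,g:np.clip((im.astype(float)-o)*g,0,255).astype(np.uint8)
a=cv2.resize(e(A,30,3)[280:320,215:285],None,fx=7,fy=7,interpolation=2); b=cv2.resize(e(B,60,2)[320:360,250:320],None,fx=7,fy=7,interpolation=2)
cv2.imwrite("pics/f10.png",np.vstack([a,b])); goal(515,214,158,.073)
E
```

```text
clock: 8.98
eef_pos: [516.1, 214.3, 156.1]
tool_rot: [3.142, -0.0, 0.073]
force: [-0.5, 0.2, -1.4]
width: 17.7
t 8.98 tcp [516.1 214.3 156.1] [ 3.142 -0.     0.073] w 17.7 F [-0.5  0.2 -1.4]
ROW [-0.029  0.004 -0.047] [ 0. -0. -0.]
t 9.08 tcp [516.1 214.2 156.1] [ 3.142 -0.     0.073] w 17.6 F [-0.3  0.2 -0.4]
ROW [-0.028  0.004 -0.047] [ 0. -0. -0.]
```

View pics/f10.png

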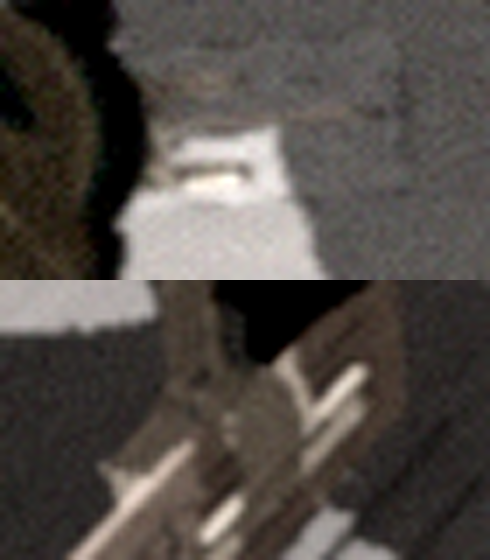

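View pics/side10.png

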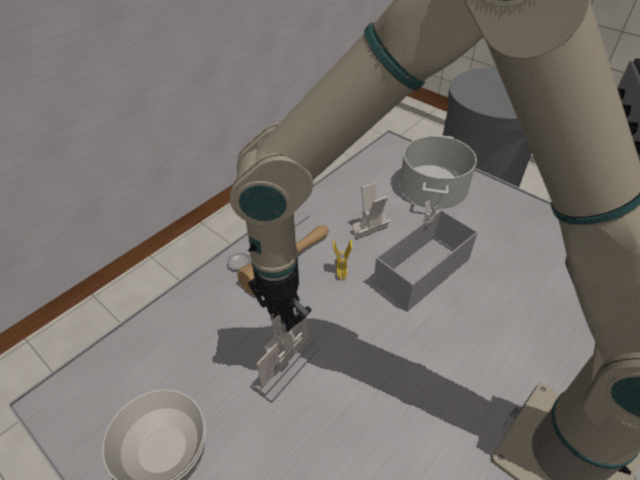

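The picture shows one jaw on each side, roughly centred on the card's top edge at side (283,345). The tub, small clip and the other things are where they were. I am handing it in.

```bash
python3 -c "
from cell import ctrl
print(ctrl.finish_job())"
```

```text
the job is handed in; nothing more can be done
None
```

I took the wide white clip off the tub's far rim and am holding it wide open astride the middle of the card's top edge. The job is handed in, but no verdict came back.

**Which clip:** I took the smaller of the two wide white clips, the one on the rim. I left the bigger white clip on the trolley, the yellow clip and the small rim clip alone.

**Last checks (about 9.1 s on the clock, limit 38 s):**
- **Grip:** the fingers are at 17.6 mm, a little under the stated 20 mm for fully open. The pictures show the jaws gaping wide; I could not read the lever angles directly.
- **Position:** the jaws are about 25 mm below the card's top edge by arm position, and within about 1 mm of mid-edge along it. The tool's yaw matches the card's fitted yaw at 0.073 rad.
- **Contact:** the outside force on the tool is about noise level, with no sign of touching the card.
- **Surroundings:** in the last side picture the tub, card, small clip and the other things look unmoved.

**Where checks disagreed:** the top picture put the clip about 2 mm off-centre across the card, while the arm position with the fitted card showed it centred. I moved it 1.6 mm towards the picture's estimate, so the two now differ by 1–2 mm either way, inside the 9 mm allowed. The far jaw is in shadow from above and mostly behind the card from the side, so its gap is the least certain.

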